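# Fill the tall jar with wooden beads through the funnel

## Robot

A 6-joint arm with a two-finger parallel gripper is mounted at the origin on the work surface; the furniture and walls round the work are solid. World frame = base frame: x ahead of the robot, y to its left, z up, the work surface at z = 0. Lengths are in mm, angles in degrees, forces in N, time in s.
With the tool pointing down it reaches from about 350 to 850 mm from the base axis. Payload 8.1 kg.
Tool frame: the origin (TCP) lies between the finger pads; the fingertips stand 11 mm ahead of it and the grasp point (between the pads) lies 8 mm behind it; z points along the fingers, y is the line along which they close (so a half turn about z gives the same grasp; the last joint's range is limited). The gripper opens to 85 mm and grips with 20 to 120 N. Pads are 22 mm wide; open, the fingers measure 114 mm over their backs; the gripper's body (76 mm by 85 mm) begins 54 mm behind the grasp point. The pads swing forward as they close: fully open they stand 13 mm farther back than shut.
Start: joints at [-77.2, 7.471, 85.268, -0, 87.261, -4.893], TCP at [182.37, -571.618, 242.292] pointing down, gripper open.
Joint ranges: [-169.43, 169.43], [-51.17, 129.36], [1.28, 143.12], [-76.62, 256.62], [0, 156.53], [-152.29, 152.29]. Speed limits (degrees/s): [136.94, 136.94, 159.86, 180, 180, 180].

## Interface

Orientations are given as [roll, pitch, yaw] about the fixed x, y, z axes, in that order (R = Rz(yaw) Ry(pitch) Rx(roll)).
In Python, from bench import r, snapshot, get_calibration gives the robot as it stands.
- The arm moves only by the tool step_arm, never from a script. Its argument "rows" is a list of rows, each a list of 2 entries, a list of its own where there are three numbers: the shift along the tool's x, y, z in mm, then the turn about the tool's z in degrees. In form: [[[tx, ty, tz], yaw], ...]. A call has 1 to 12 rows; each row is the pose to reach, as a shift and turn from the pose commanded when the call began, along the tool's axes at that moment; what a row does not reach only later rows make up. A row lasts 1/10 s, in which the tool goes at most 50 mm and 8.59 degrees, less where a joint would pass 70% of its speed; a pose out of reach is approached as far as the arm can. A call with a gripper value outside its range is refused whole. "fingers" is the opening, from 0 (shut) to 1 (fully open), set as the call begins (left out, the last holds). The fingers move at their own pace and stop on an object; "squeeze" is the grip in N (left out, the last holds). Time passes only in rows, so rows that repeat a pose let the fingers close. It gives the time, the measured TCP pose, the force, the opening and the grip force at its end, in the units of the state.
- r.sense(): the state, without advancing time (a new reading comes with each control period).
- snapshot(name): name is "side" or "top" or "wrist"; returns the picture (480x640x3 uint8, blue, green, red); there is no depth.
- get_calibration(name): a dict with "fovy" (degrees; the focal length in pixels is half the picture's height over the tangent of half this angle, whatever the lens; pixels are square), "cx", "cy" (the principal point, pixels), "eye" and "orientation" of the camera in the world. Camera axes: x right, y up, looking along -z (the intrinsics and any distortion apply to the point x, -y, -z); pixel columns grow to the right and rows downward; lengths in mm; the calibration is good to about 2 mm. A picture is of the moment at which its call begins: read the wrist's pose just before it. get_calibration takes no time and is no camera call; for the wrist camera it gives the pose at the moment of the call.
- r.hand_in(): hands the job in; it is judged then, once.
The state is a dict: "time": time; "joint_pos": joint angles; "qd": joint speeds; "joint_efforts": joint torques, N m; "tool_pos": TCP position; "tcp_rot": TCP orientation; "ft_force": force on the tool from outside, world axes, zero at the start; "wrist_torque": the same for the moment, N m; "finger_gap": finger opening in mm; "grip_force": force on a finger pad.
Only numpy, scipy, OpenCV 4.12 (cv2) and the standard library are available. Lean on these libraries where they do the work, as an engineer would, in place of code of your own. Each camera call takes 0.05 s, during which the arm holds its last target. There are 200 camera calls.

## Task

Take the funnel out of the short jar and seat it fully down in the mouth of the empty tall jar. Then pour all five wooden beads from the scoop through it into the tall jar, using the scoop rather than your fingers, leave the funnel seated in the upright jar, and set the empty scoop down level on the bare table. Knock neither jar over, and leave the two small black lidded jars where they are.

Things in the scene. Friction and masses are not known exactly. Their poses are not given: they have to be found in the camera images.
- tall_jar_mouth (a point): The taller of two plain white stoneware jars: straight, round, 95 mm high, 61 mm outer diameter over the rim bead, bore 47 mm, inner floor 7 mm above its underside, 0.45 kg, loose on the table, empty. Point: centre of its mouth, level with the rim; z up along the jar.
- short_jar_mouth (a point): The shorter white stoneware jar: as the tall jar but 60 mm high; the funnel starts seated in it. It may change places with the tall jar. Point: centre of its mouth at the rim.
- funnel_shoulder (a point): Wide steel funnel, 70 g. Point: on its axis at the underside of its flat shoulder (68 mm diameter), which rests on a jar's rim when seated (this point then meets the jar's mouth point); z up along the axis, +x to the fin. Below: straight spout 30 mm long, 38 mm outside, 33 mm bore (about 4 mm play all round in a jar). Above: cone to a rim of 125 mm diameter, 48 mm above the point.
- funnel_fin (a point): Centre of the funnel's grip fin, an upright flat lug on the outside of the cone's rim: 10 mm thick (across local y), 26 mm high, reaching radially from 61 to 101 mm from the axis. The point lies 82 mm from the axis (local +x) and 35 mm above the shoulder's underside; pinch it across its 10 mm from above, fingers outside the rim.
- scoop_handle (a point): Grip point of the bead scoop, centre of its wooden handle (14 mm wide across local y, 18 mm high, 82 mm long along local x), 29 mm above the scoop's underside when level; z up, -x from handle to nose, the open pouring end. A foot under the handle's end keeps it level. 0.14 kg empty. Pinch the handle across its 14 mm from above.
- scoop_nose (a point): Middle of the scoop's pouring edge, 140 mm from the handle point along local -x, 14.5 mm above the underside. The scoop's trough is aluminium, 54 mm wide outside, 48 inside, walls 32 mm high (38 at the back). Its floor is level, then ramps up at 20 degrees over the last 32 mm to the nose: beads stay in when level and roll out when the nose is tipped down well past 20 degrees (45 empties it).
- scoop_bottom (a point): Middle of the scoop's flat underside, 71 mm from the handle point along local -x, 29 mm below it; on the bare table its height is 0.
- bead0: Round light wooden bead, 15 mm diameter, 10 g, one of five alike that start loose in the scoop. Origin at its centre.
- bead1: Round light wooden bead, 15 mm diameter, 10 g, one of five alike that start loose in the scoop. Origin at its centre.
- bead2: Round light wooden bead, 15 mm diameter, 10 g, one of five alike that start loose in the scoop. Origin at its centre.
- bead3: Round light wooden bead, 15 mm diameter, 10 g, one of five alike that start loose in the scoop. Origin at its centre.
- bead4: Round light wooden bead, 15 mm diameter, 10 g, one of five alike that start loose in the scoop. Origin at its centre.
- balm_jar_centre (a point): Bystander: small black jar with ribbed lid, 56 mm diameter, 48 mm high, loose. Point at its centre, 24 mm up.
- salve_jar_centre (a point): Bystander: a second black lidded jar like it, farther to the right, loose. Point at its centre, 24 mm up.

How it is judged (in metres and radians):
On the way, in this order (a step that is already met when the one before it is completed fails the run):
1. the funnel is seated in the upright tall jar, let go of, with all beads still out of that jar (horizontal distance between funnel_shoulder and tall_jar_mouth below 0.012 m and z of funnel_shoulder in the frame of tall_jar_mouth between -0.005 and 0.005 m and angle between funnel_shoulder's own z axis and vertical below 0.12 rad and angle between tall_jar_mouth's own z axis and vertical below 0.1 rad and height (world z) of tall_jar_mouth below 0.1 m and contact force between the fingers and funnel below 0.1 N and not (horizontal distance between bead0 and tall_jar_mouth below 0.026 m and z of bead0 in the frame of tall_jar_mouth between -0.095 and -0.03 m) and not (horizontal distance between bead1 and tall_jar_mouth below 0.026 m and z of bead1 in the frame of tall_jar_mouth between -0.095 and -0.03 m) and not (horizontal distance between bead2 and tall_jar_mouth below 0.026 m and z of bead2 in the frame of tall_jar_mouth between -0.095 and -0.03 m) and not (horizontal distance between bead3 and tall_jar_mouth below 0.026 m and z of bead3 in the frame of tall_jar_mouth between -0.095 and -0.03 m) and not (horizontal distance between bead4 and tall_jar_mouth below 0.026 m and z of bead4 in the frame of tall_jar_mouth between -0.095 and -0.03 m)), for 0.2 s.
2. all five beads lie in the tall jar below the funnel's spout, the funnel still seated (horizontal distance between funnel_shoulder and tall_jar_mouth below 0.012 m and z of funnel_shoulder in the frame of tall_jar_mouth between -0.005 and 0.005 m and angle between funnel_shoulder's own z axis and vertical below 0.12 rad and angle between tall_jar_mouth's own z axis and vertical below 0.1 rad and height (world z) of tall_jar_mouth below 0.1 m and horizontal distance between each of bead0, bead1, bead2, bead3, bead4 and tall_jar_mouth below 0.026 m and z of bead0 in the frame of tall_jar_mouth between -0.095 and -0.03 m and z of bead1 in the frame of tall_jar_mouth between -0.095 and -0.03 m and z of bead2 in the frame of tall_jar_mouth between -0.095 and -0.03 m and z of bead3 in the frame of tall_jar_mouth between -0.095 and -0.03 m and z of bead4 in the frame of tall_jar_mouth between -0.095 and -0.03 m), for 0.2 s.
At the end, for the whole second after the job is handed in: All five beads are in the upright tall jar, over 30 mm below its rim; the funnel is seated in it (shoulder within 5 mm of the rim's height, 12 mm of its centre, 0.12 rad of upright); the scoop lies still and level (0.12 rad) on the bare table, under 8 mm above it, clear of jar and funnel (all of step 2 and height (world z) of scoop_bottom below 0.008 m and angle between scoop_bottom's own z axis and vertical below 0.12 rad and linear speed of scoop below 0.02 m/s and contact force between scoop and tall_jar below 0.1 N and contact force between scoop and funnel below 0.1 N); the robot touches nothing.
It fails at once if a small black jar is moved by more than 40 mm (distance of any of balm_jar_centre, salve_jar_centre from where it was at the start of the episode above 0.04 m).
It fails at once if a bead is gripped by the fingers (more than 2 N) (contact force between the fingers and bead0 above 2 N or contact force between the fingers and bead1 above 2 N or contact force between the fingers and bead2 above 2 N or contact force between the fingers and bead3 above 2 N or contact force between the fingers and bead4 above 2 N).
It fails at once if a jar is knocked over (tilted by more than 0.6 rad) (angle between any of tall_jar_mouth, short_jar_mouth's own z axis and vertical above 0.6 rad).
It also fails if it takes over 72 s, if anything falls off the work surface, if the arm or the gripper's body presses on something with over 40 N, if the wrist force passes 120 N, or if a joint passes its speed limit or range.

## Working session

There is one attempt and no reset: what is moved stays moved. The work goes in short steps, Python scripts to look and compute and a tool call to move; the robot and the scene stay as the last step left them, time stands still between calls to the robot, and variables do not carry over. Pictures are saved under pics/ and viewed, at most 10 in all, crops included, and the job is handed in when it is done.

Besides the shell and the picture viewer there is one more tool, called after "Call:" by a JSON object that holds its "op" and its "data", one argument or row to a line. step_arm: Moves the arm, as the interface text tells. Its arguments: {"type":"object","properties":{"rows":{"type":"array"},"fingers":{"type":"number"},"squeeze":{"type":"number"}},"required":["rows"]}

```bash
mkdir -p pics; ls; python3 - <<'E'
from bench import r,snapshot,get_calibration
import cv2,json
for n in("side","top"):
    cv2.imwrite(f"pics/{n}0.png",snapshot(n)); print(n,get_calibration(n))
print(get_calibration("wrist"))
print(r.sense())
E
```

```text
pics
side {'fovy': 46.00808102651128, 'cx': 315.81430610090104, 'cy': 237.35576456783375, 'eye': array([  171.46695933, -1217.96922022,   664.22392152]), 'orientation': array([ 61.82094536,  -0.58789126, -14.45460436])}
top {'fovy': 43.93434798582376, 'cx': 319.3552031259121, 'cy': 244.2763115072986, 'eye': array([ 345.06851488, -163.80166198, 1211.76675707]), 'orientation': array([  4.43538821,  -0.14699539, -89.58579652])}
{'fovy': 69.48803675537538, 'cx': 313.76902850941354, 'cy': 244.301537218448, 'eye': array([ 244.82525315, -553.02290708,  373.00304404]), 'orientation': array([-15.11025261,   0.13374454, -72.31859537])}
{'time': 0.1, 'joint_pos': array([-7.71998628e+01,  7.51154364e+00,  8.53222007e+01, -2.45541026e-03,
        8.72619801e+01, -4.89292092e+00]), 'qd': array([ 0.2181586 , -0.10210688, -0.12652081,  0.00183433, -0.01973347,
        0.0361947 ]), 'joint_efforts': array([ 1.99815928e-03, -5.70948672e+01, -5.01943874e+01, -6.97705514e-05,
        8.16082262e-03,  5.95499500e-05]), 'tool_pos': array([ 182.25353112, -571.15317326,  241.34940954]), 'tcp_rot': array([-1.79904415e+02, -5.72122952e-03,  1.76931727e+01]), 'ft_force': array([-0.2300967 , -0.71703542, -0.24132036]), 'wrist_torque': array([0.02483957, 0.0138806 , 0.02494136]), 'grip_force': 0.0, 'finger_gap': 84.9954806265723}
```

View pics/top0.png

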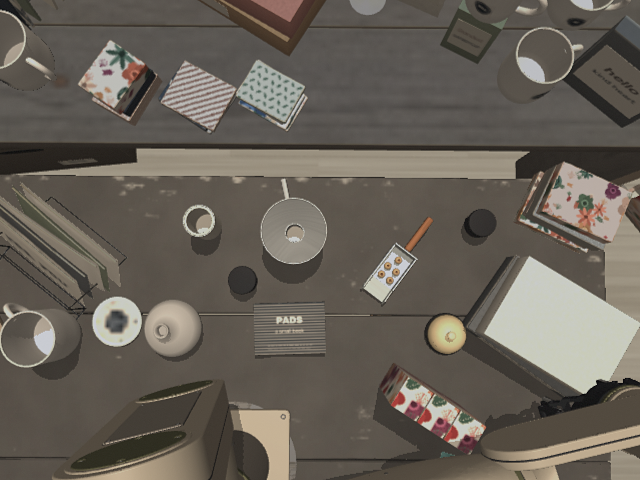

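View pics/side0.png

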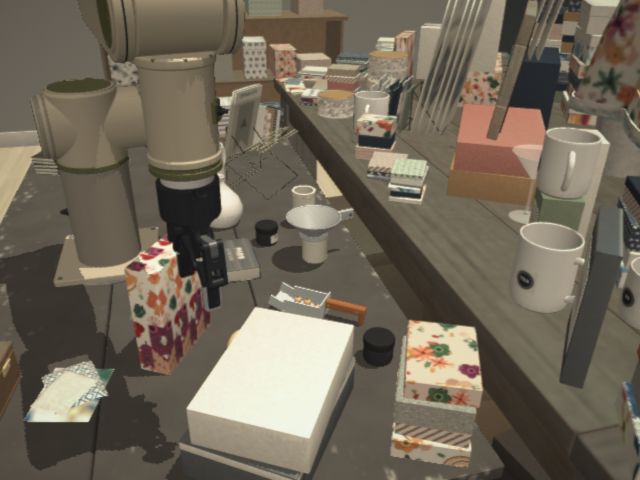

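The top view shows the empty tall jar at (199,221), the funnel at (293,231) with its fin at (285,188), the scoop handle at (420,235) with its nose near (375,295), and the black jars at (242,280) and (480,222). The side view matches: funnel at (314,220), tall jar at (304,195), scoop at (320,300).

```bash
cat > h.py <<'E'
import numpy as np,cv2
from scipy.spatial.transform import Rotation as R
from bench import r,snapshot,get_calibration
def rays(c,uv):
    uv=np.atleast_2d(np.array(uv,float)); f=240/np.tan(np.radians(c["fovy"]/2))
    d=np.c_[(uv[:,0]-c["cx"])/f,-(uv[:,1]-c["cy"])/f,-np.ones(len(uv))]
    return np.array(c["eye"]),R.from_euler("xyz",c["orientation"],degrees=True).apply(d)
def onz(c,uv,z):
    e,d=rays(c,uv); return e+d*((z-e[2])/d[:,2])[:,None]
def proj(c,P):
    P=np.atleast_2d(P); f=240/np.tan(np.radians(c["fovy"]/2))
    q=R.from_euler("xyz",c["orientation"],degrees=True).inv().apply(P-c["eye"])
    return np.c_[c["cx"]+f*q[:,0]/-q[:,2],c["cy"]-f*q[:,1]/-q[:,2]]
def cross(rs):
    A=np.zeros((3,3));b=np.zeros(3)
    for e,d in rs:
        d=d.ravel()/np.linalg.norm(d);M=np.eye(3)-np.outer(d,d);A+=M;b+=M@e
    return np.linalg.solve(A,b)
def circle(P):
    A=np.c_[2*P[:,:2],np.ones(len(P))];s=np.linalg.lstsq(A,(P[:,:2]**2).sum(1),rcond=None)[0]
    return s[:2],np.sqrt(s[2]+s[0]**2+s[1]**2)
def blob(mask,box=None):
    m=np.zeros(mask.shape,np.uint8)
    if box: x0,y0,x1,y1=box; m[y0:y1,x0:x1]=mask[y0:y1,x0:x1]
    else: m[:]=mask
    cs,_=cv2.findContours((m>0).astype(np.uint8),cv2.RETR_EXTERNAL,cv2.CHAIN_APPROX_NONE)
    return max(cs,key=cv2.contourArea)[:,0,:]
def ransac_circle(P,rad,tol=2.5,n=500):
    g=np.random.default_rng(0);best=None
    for _ in range(n):
        c,ra=circle(P[g.choice(len(P),3,replace=False)])
        if abs(ra-rad)>8: continue
        i=abs(np.linalg.norm(P[:,:2]-c,axis=1)-ra)<tol
        if best is None or i.sum()>best.sum(): best=i
    return (*circle(P[best]),best.mean())
E
python3 - <<'E'
from h import *
im=cv2.imread("pics/top0.png");c=get_calibration("top");s=cv2.imread("pics/side0.png");cs=get_calibration("side")
g=im.max(2).astype(int);hsv=cv2.cvtColor(im,cv2.COLOR_BGR2HSV)
f=blob(g>115,(245,170,340,275));P=onz(c,f,108)
print("funnel",ransac_circle(P,62.5,3),len(f))
# fin: contour pts far from centre
cc,_,_=ransac_circle(P,62.5,3)
Q=onz(c,f,96);Q=Q[np.linalg.norm(Q[:,:2]-cc,axis=1)>75];print("fin pts",len(Q),Q.mean(0),Q.min(0),Q.max(0))
j=blob(g>140,(170,195,225,250));P=onz(c,j,95);print("jar",ransac_circle(P,30.5,2),P.mean(0))
o=(hsv[...,0]<15)&(hsv[...,1]>120)&(hsv[...,2]>70)
hb=blob(o,(400,205,445,262));rc=cv2.minAreaRect(hb);P=onz(c,[rc[0]],38);B=onz(c,cv2.boxPoints(rc),38);print("handle",rc,P,B[:,:2])
t=blob(g>140,(355,235,420,310));rc=cv2.minAreaRect(t);B=onz(c,cv2.boxPoints(rc),32);print("trough",rc,onz(c,[rc[0]],32),B[:,:2])
for b in((225,262,260,300),(462,205,498,240)):
    k=blob(g<45,b);(u,v),rr=cv2.minEnclosingCircle(k);print("black",u,v,rr,onz(c,[[u,v]],48))
# shelf edge rows: height by two views
for uv in((300,148),(300,178)): print(onz(c,[uv],0))
w=get_calibration("wrist");print(w["eye"],r.sense()["tool_pos"])
E
```

```text
funnel (array([ 456.88047   , -117.08556775]), np.float64(61.75255594405851), np.float64(0.831858407079646)) 226
fin pts 30 [544.58307347 -98.14644502  96.        ] [ 530.41594872 -104.0354779    96.        ] [557.23444642 -92.39435353  96.        ]
jar (array([475.37668561,  62.48396023]), np.float64(29.485735827233334), np.float64(1.0)) [475.21650296  61.94063237  95.        ]
handle ((418.53961181640625, 233.7900848388672), (6.783301830291748, 39.394100189208984), 37.23483657836914) [[ 458.44205072 -362.60286319   38.        ]] [[ 431.13849811 -333.51376778]
 [ 493.97165858 -381.12604478]
 [ 485.84645077 -391.79940107]
 [ 423.07946616 -344.16675835]]
trough ((389.3895568847656, 272.58251953125), (27.461332321166992, 55.83173370361328), 37.30394744873047) [[ 381.35936147 -305.38134185   32.        ]] [[ 353.50911798 -250.24033315]
 [ 442.15492498 -317.43130801]
 [ 409.31697027 -360.73492434]
 [ 321.04725844 -293.42719982]]
black 250.5 281.5 10.606701850891113 [[361.49281067 -32.27778568  48.        ]]
black 477.7678527832031 224.4799041748047 13.996706008911133 [[ 476.75368693 -477.63449939   48.        ]]
[[ 638.52413338 -124.75192133    0.        ]]
[[ 575.7434865  -125.36371816    0.        ]]
[ 244.82525315 -553.02290708  373.00304404] [ 182.25353112 -571.15317326  241.34940954]
```

```bash
cat >> h.py <<'E'
def go(x,y,z,yaw):
    s=r.sense();p=s["tool_pos"];Rm=R.from_euler("xyz",s["tcp_rot"],degrees=True)
    d=Rm.inv().apply(np.array([x,y,z])-p)
    # tool z is down: positive turn about tool z lowers world yaw
    dy=(s["tcp_rot"][2]-yaw+180)%360-180
    print("shift",d.round(1),"turn",round(dy,2),"rows>=",np.linalg.norm(d)/50,abs(dy)/8.59)
E
python3 - <<'E'
from h import *
c=get_calibration("top");cs=get_calibration("side")
# shelf front-top edge: plane of the side view line intersected with top rays
for top in ((300,148),(450,146),(300,178)):
  for (a,b) in (((275,85),(500,395)),):
    e,d=rays(cs,[a,b]);n=np.cross(d[0],d[1]);et,dt=rays(c,[top]);t=n@(e-et)/(n@dt[0]);print(top,et+t*dt[0])
s=cv2.imread("pics/side0.png")
E
python3 -c "
import cv2;s=cv2.imread('pics/side0.png')[80:340,230:430];cv2.imwrite('pics/crop1.png',cv2.resize(s,None,fx=2.3,fy=2.3))
from h import go;go(537,-100,230,12.2)"
```

```text
(300, 148) [ 629.39507385 -125.96671289   37.69664017]
(450, 146) [ 642.94914385 -433.22848841    8.95941317]
(300, 178) [ 545.63651072 -130.38051836  158.15600691]
shift [ 481.2 -341.    12. ] turn 5.49 rows>= 11.797612961128616 0.6394845989879584
```

View pics/crop1.png

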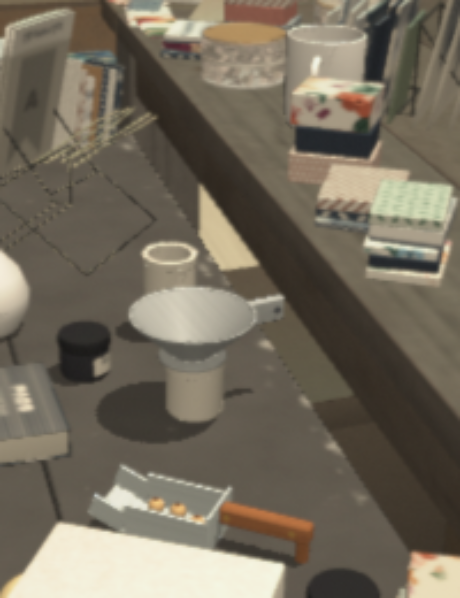

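The crop shows the funnel's fin at about (265,308) pointing to the rear bench, with nothing in the way there. The scoop lies with its beads in. Moving above the fin.

Call:
{"op": "step_arm", "data": {
  "rows": [
    [[40, -28, 0], 0],
    [[80, -57, 0], 0],
    [[120, -85, 0], 0],
    [[160, -113, 0], 0],
    [[200, -142, 0], 0],
    [[240, -170, 0], 0],
    [[280, -198, 0], 0],
    [[320, -227, 0], 0],
    [[360, -255, 0], 2],
    [[400, -283, 0], 4],
    [[440, -312, 6], 5.5],
    [[481, -341, 12], 5.5]
  ],
  "fingers": 1,
  "squeeze": 100
}}

```text
time: 1.3
tool_pos: [537.5, -99.1, 230.2]
tcp_rot: [180.0, -0.0, 12.1]
ft_force: [-0.8, -0.5, 1.0]
finger_gap: 85.2
grip_force: 0.0
```

Call:
{"op": "step_arm", "data": {
  "rows": [
    [[0, 0, 0], 0],
    [[0, 0, 0], 0]
  ]
}}

```text
time: 1.5
tool_pos: [536.6, -99.7, 229.4]
tcp_rot: [-180.0, 0.1, 12.4]
ft_force: [-0.1, -0.2, -0.5]
finger_gap: 85.6
grip_force: 0.0
```

```bash
python3 - <<'E'
from h import *
print(r.sense()["tool_pos"],r.sense()["tcp_rot"]);c=get_calibration("wrist");im=snapshot("wrist");cv2.imwrite("pics/w1.png",im);print(c)
print(proj(c,[[537,-100,108],[457,-117,108],[475,62,95],[518,-104,108],[556,-95,108]]))
E
```

```text
[536.55119537 -99.72271365 229.38532355] [-1.79962166e+02  1.07591186e-01  1.23639489e+01]
{'fovy': 69.48803675537538, 'cx': 313.76902850941354, 'cy': 244.301537218448, 'eye': array([600.93169358, -87.35692307, 360.93976153]), 'orientation': array([-15.2265424 ,   0.07782313, -77.6484627 ])}
[[312.46851361 239.58150612]
 [311.94761252 336.54891309]
 [101.18336007 266.4431294 ]
 [312.2895738  264.0179116 ]
 [311.33402986 213.88593848]]
```

View pics/w1.png

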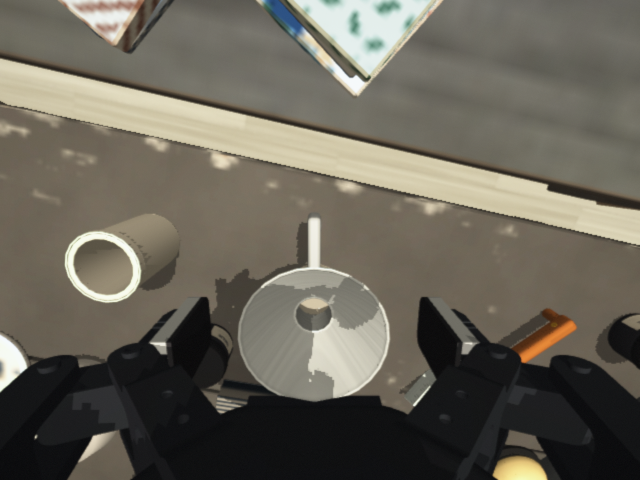

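The wrist view shows the fin from (314,217) to (314,267), the funnel rim centred near (314,333), and the tall jar's rim at (103,266). Predictions agree to within 3 px.

```bash
python3 - <<'E'
from h import *
c={'fovy': 69.48803675537538, 'cx': 313.76902850941354, 'cy': 244.301537218448, 'eye': np.array([600.93169358, -87.35692307, 360.93976153]), 'orientation': np.array([-15.2265424 ,   0.07782313, -77.6484627 ])}
im=cv2.imread("pics/w1.png");g=im.max(2)
f=blob(g>150,(295,205,335,262));print(cv2.boundingRect(f.astype(np.int32)))
rows=[(f[f[:,1]==v,0].min()+f[f[:,1]==v,0].max())/2 for v in (222,255)]
a,b=onz(c,[[rows[0],222],[rows[1],255]],108);tip=onz(c,[[314,217]],108)
print("fin line",a,b,"yaw",np.degrees(np.arctan2(*(a-b)[1::-1])),"tip",tip)
j=blob(g>170,(55,225,145,305));P=onz(c,j,95);print("jar",ransac_circle(P,30.5,2))
go(537,-100,87,12.2)
E
```

```text
(308, 217, 13, 45)
fin line [550.44975434 -98.2356734  108.        ] [ 525.28482421 -103.35979421  108.        ] yaw 11.509308812004228 tip [[554.13900799 -97.42713133 108.        ]]
jar (array([474.45889057,  60.90464527]), np.float64(30.200294123367247), np.float64(1.0))
shift [  1.1  -0.6 142.8] turn 0.06 rows>= 2.8562867535044676 0.006893181555764062
```

Call:
{"op": "step_arm", "data": {
  "rows": [
    [[-1, 1, 40], 0.6],
    [[-1, 1, 80], 0.6],
    [[-1, 1, 110], 0.6],
    [[-1, 1, 130], 0.6],
    [[-1, 1, 142], 0.6],
    [[-1, 1, 142], 0.6]
  ]
}}

```text
time: 2.15
tool_pos: [534.3, -103.0, 86.8]
tcp_rot: [-179.9, 0.2, 11.5]
ft_force: [-0.8, 0.8, 0.2]
finger_gap: 85.4
grip_force: 0.0
```

Call:
{"op": "step_arm", "data": {
  "rows": [
    [[0, 0, 0], 0],
    [[0, 0, 0], 0],
    [[0, 0, 0], 0],
    [[0, 0, 0], 0],
    [[0, 0, 0], 0],
    [[0, 0, 0], 0],
    [[0, 0, 0], 0],
    [[0, 0, 0], 0]
  ],
  "fingers": 0,
  "squeeze": 100
}}

```text
time: 2.95
tool_pos: [536.2, -102.3, 88.8]
tcp_rot: [180.0, -0.0, 11.6]
ft_force: [0.2, -0.3, 5.3]
finger_gap: 8.5
grip_force: 97.7
```

Call:
{"op": "step_arm", "data": {
  "rows": [
    [[0, 0, -5], 0],
    [[0, 0, -10], 0],
    [[0, 0, -18], 0],
    [[0, 0, -28], 0],
    [[0, 0, -38], 0],
    [[0, 0, -50], 0],
    [[0, 0, -62], 0],
    [[0, 0, -75], 0],
    [[0, 0, -85], 0],
    [[0, 0, -95], 0],
    [[0, 0, -95], 0],
    [[0, 0, -95], 0]
  ]
}}

```text
time: 4.15
tool_pos: [535.9, -102.2, 183.4]
tcp_rot: [180.0, -0.0, 11.6]
ft_force: [0.0, 0.2, -0.8]
finger_gap: 8.5
grip_force: 97.7
```

```bash
python3 - <<'E'
from h import *
print(r.sense()["tool_pos"],r.sense()["tcp_rot"],r.sense()["finger_gap"])
c=get_calibration("wrist");im=snapshot("wrist");s=snapshot("side");t=snapshot("top")
cv2.imwrite("pics/t2.png",t);cv2.imwrite("pics/s2.png",s);cv2.imwrite("pics/w2.png",im)
cv2.imwrite("pics/v2.png",np.hstack([cv2.resize(s[120:300,220:400],(400,400)),cv2.resize(im[160:400,180:420],(400,400))]))
E
```

```text
[ 535.91505069 -102.22711775  183.40385299] [ 1.79994268e+02 -1.12576643e-02  1.15925921e+01] 8.535287288217894
```

View pics/v2.png

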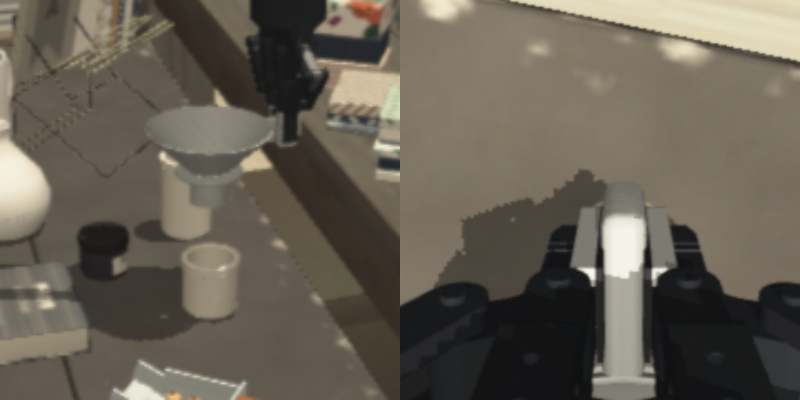

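The view shows the funnel held level by its fin, with the spout clear of the short jar, which is still standing. Now I measure its axis while held.

```bash
python3 - <<'E'
from h import *
t=cv2.imread("pics/t2.png");c=get_calibration("top");g=t.max(2).astype(int)
for th in (105,115,125):
    f=blob(g>th,(225,150,350,290));P=onz(c,f,202.6);o=ransac_circle(P,62.5,2);print(o)
s=cv2.imread("pics/s2.png");cs=get_calibration("side")
# side check: predicted shoulder/rim pixels
print(proj(cs,[[455.5,-118.5,154.6],[455.5,-118.5,124.6]])-[220,120])
j=blob(g>140,(170,195,225,250));print("jar",ransac_circle(onz(c,j,95),30.5,2))
E
```

```text
(array([520.83630899, -48.93450125]), np.float64(64.6091541296638), np.float64(0.12134831460674157))
(array([527.38025687, -58.71404825]), np.float64(57.301272070746975), np.float64(0.11136890951276102))
(array([401.99014362, -20.23171589]), np.float64(55.91111714854719), np.float64(0.12181303116147309))
[[93.7070202  77.72630642]
 [93.59222926 90.07663236]]
jar (array([475.20379605,  61.41283367]), np.float64(28.442556894035995), np.float64(0.5542168674698795))
```

```bash
python3 - <<'E'
from h import *
t=cv2.imread("pics/t2.png");c=get_calibration("top")
e=cv2.Canny(t,60,150);v,u=np.nonzero(e[180:300,235:350]);P=onz(c,np.c_[u+235,v+180],202.6);print(len(P))
print(ransac_circle(P,62.5,2,6000), proj(c,[[455.5,-118.5,202.6]]))
cv2.imwrite("pics/v3.png",np.hstack([cv2.resize(t[140:300,220:380],(400,400)),cv2.resize(cv2.merge([e]*3)[140:300,220:380],(400,400))]))
E
```

```text
1192
(array([ 455.99710183, -118.44557344]), np.float64(62.74385454452062), np.float64(0.1820469798657718)) [[291.73891081 225.28153298]]
```

View pics/v3.png

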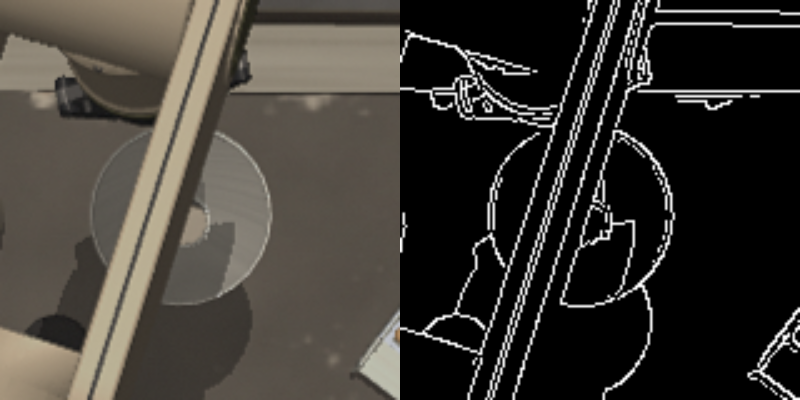

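The top view shows the funnel rim as a clean circle, fitted at (456,-118.4) with r 62.7. I'll carry it by (+19,+180) mm to above the tall jar.

Call:
{"op": "step_arm", "data": {
  "rows": [
    [[5, -15, 0], 0],
    [[12, -38, 0], 0],
    [[20, -63, 0], 0],
    [[29, -90, 0], 0],
    [[38, -118, 0], 0],
    [[46, -143, 0], 0],
    [[51, -160, 0], 0],
    [[55, -172.5, 0], 0],
    [[55, -172.5, 0], 0],
    [[55, -172.5, 0], 0]
  ]
}}

```text
time: 5.3
tool_pos: [554.9, 77.8, 183.1]
tcp_rot: [180.0, 0.0, 11.6]
ft_force: [0.6, -0.5, -0.9]
finger_gap: 8.4
grip_force: 97.7
```

```bash
python3 - <<'E'
from h import *
print(r.sense()["tool_pos"],r.sense()["tcp_rot"])
t=snapshot("top");c=get_calibration("top");s=snapshot("side");cs=get_calibration("side")
e=cv2.Canny(t,60,150);v,u=np.nonzero(e[180:290,145:260]);P=onz(c,np.c_[u+145,v+180],202.6)
print(ransac_circle(P,62.5,2,6000))
g=s.max(2);rm=blob(g>130,(280,180,330,225))
cv2.imwrite("pics/v4.png",cv2.resize(s[110:250,240:400],(800,700))[:600])
print(proj(cs,[[475,61.5,154.6],[475,61.5,124.6],[475,61.5,95]])*5-[1200,550])
E
```

```text
[554.91336281  77.77586791 183.10444937] [1.79984448e+02 3.18923493e-02 1.16298359e+01]
(array([473.87103898,  61.55936033]), np.float64(61.44397501008489), np.float64(0.23269513991163476))
[[317.11698832 289.61262242]
 [317.12238521 345.96394163]
 [317.12760517 400.46780584]]
```

View pics/v4.png

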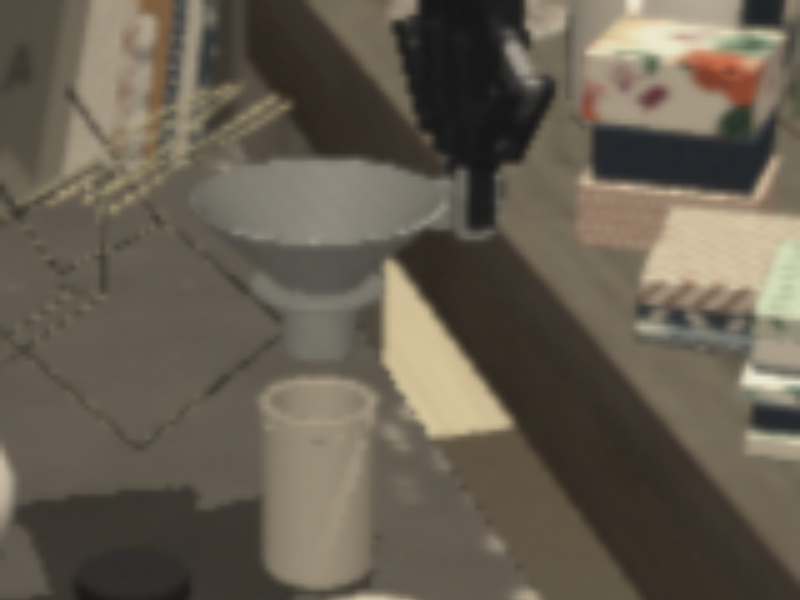

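The spout at (319,350) is centred over the jar mouth at (318,400). Lowering it in.

Call:
{"op": "step_arm", "data": {
  "rows": [
    [[0, 0, 10], 0],
    [[0, 0, 20], 0],
    [[0, 0, 28], 0],
    [[0, 0, 34], 0],
    [[0, 0, 39], 0],
    [[0, 0, 44], 0],
    [[0, 0, 49], 0],
    [[0, 0, 53], 0],
    [[0, 0, 55], 0],
    [[0, 0, 57], 0],
    [[0, 0, 57], 0]
  ]
}}

```text
time: 6.5
tool_pos: [555.0, 77.8, 126.2]
tcp_rot: [-180.0, 0.0, 11.6]
ft_force: [-0.0, 1.4, -0.0]
finger_gap: 8.6
grip_force: 97.7
```

Call:
{"op": "step_arm", "data": {
  "rows": [
    [[0, 0, 1], 0],
    [[0, 0, 2], 0],
    [[0, 0, 2], 0]
  ]
}}

```text
time: 6.8
tool_pos: [555.1, 77.8, 124.3]
tcp_rot: [180.0, -0.0, 11.6]
ft_force: [0.1, -0.8, -1.0]
finger_gap: 8.6
grip_force: 97.7
```

Call:
{"op": "step_arm", "data": {
  "rows": [
    [[0, 0, 0.5], 0],
    [[0, 0, 1], 0],
    [[0, 0, 1], 0]
  ]
}}

```text
time: 7.1
tool_pos: [555.4, 77.8, 123.9]
tcp_rot: [180.0, -0.0, 11.6]
ft_force: [0.1, -1.1, 3.3]
finger_gap: 8.7
grip_force: 98.2
```

Call:
{"op": "step_arm", "data": {
  "rows": [
    [[0, 0, 0.5], 0],
    [[0, 0, 1], 0],
    [[0, 0, 1], 0]
  ]
}}

```text
time: 7.4
tool_pos: [555.9, 77.9, 123.7]
tcp_rot: [180.0, -0.1, 11.6]
ft_force: [-0.9, -0.3, 8.7]
finger_gap: 8.5
grip_force: 99.2
```

Seated, with about 8 N of contact. Releasing.

Call:
{"op": "step_arm", "data": {
  "rows": [
    [[0, 0, -1], 0],
    [[0, 0, -1], 0],
    [[0, 0, -1], 0],
    [[0, 0, -1], 0]
  ],
  "fingers": 0.3
}}

```text
time: 7.8
tool_pos: [554.8, 77.8, 123.0]
tcp_rot: [-180.0, 0.0, 11.6]
ft_force: [-0.7, -0.0, 0.2]
finger_gap: 25.5
grip_force: 0.0
```

Call:
{"op": "step_arm", "data": {
  "rows": [
    [[0, 0, -10], 0],
    [[0, 0, -30], 0],
    [[0, 0, -60], 0],
    [[0, 0, -95], 0],
    [[0, 0, -120], 0],
    [[0, 0, -120], 0]
  ]
}}

```text
time: 8.4
tool_pos: [557.5, 78.0, 249.4]
tcp_rot: [179.9, -0.5, 11.6]
ft_force: [0.4, -0.1, 0.2]
finger_gap: 25.5
grip_force: 0.0
```

```bash
python3 - <<'E'
from h import *
print(r.sense()["tool_pos"],r.sense()["tcp_rot"])
w=get_calibration("wrist");im=snapshot("wrist");s=snapshot("side");cs=get_calibration("side")
cv2.imwrite("pics/w5.png",im)
e=cv2.Canny(im,60,150);P0=proj(w,[[475,61.5,143]])[0];print(P0)
v,u=np.nonzero(e);P=onz(w,np.c_[u,v],143);P=P[np.linalg.norm(P[:,:2]-[475,61.5],axis=1)<80];print("rim",ransac_circle(P,62.5,2,6000))
cv2.imwrite("pics/v5.png",np.hstack([cv2.resize(s[130:230,250:370],(480,400)),cv2.resize(im,(320,240))[0:240].repeat(1,0) if 0 else cv2.copyMakeBorder(cv2.resize(im,(320,240)),0,160,0,0,cv2.BORDER_CONSTANT)]))
go(458.4,-362.6,200,-37.2)
E
```

```text
[557.52714604  77.95472481 249.4078684 ] [179.92208368  -0.49176286  11.59627109]
[311.15146484 351.63743838]
rim (array([470.07404495,  59.96798634]), np.float64(65.49437715955966), np.float64(0.15398126463700235))
shift [-183.8  411.9   44.4] turn 48.79 rows>= 9.064526096134568 5.680191961248232
```

View pics/v5.png

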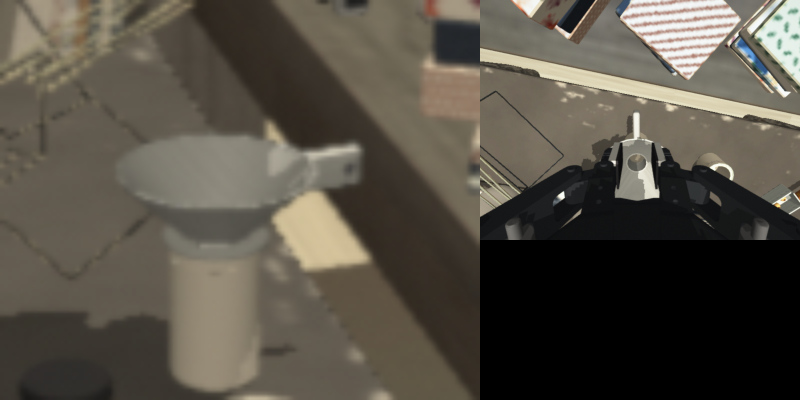

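The funnel is fully seated and upright in the tall jar and the fin is free. Next, the scoop.

Call:
{"op": "step_arm", "data": {
  "rows": [
    [[-10, 22, 0], 4],
    [[-26, 58, 0], 9],
    [[-44, 98, 0], 15],
    [[-62, 139, 0], 21],
    [[-80, 180, 0], 27],
    [[-99, 221, 0], 33],
    [[-117, 262, 6], 39],
    [[-135, 303, 14], 44],
    [[-153, 344, 24], 48],
    [[-170, 380, 34], 48.8],
    [[-184, 412, 44], 48.8],
    [[-184, 412, 44], 48.8]
  ],
  "fingers": 0.6
}}

```text
time: 9.7
tool_pos: [454.5, -365.3, 195.5]
tcp_rot: [180.0, 0.3, -37.4]
ft_force: [-0.7, 0.2, 0.1]
finger_gap: 51.8
grip_force: 0.0
```

Call:
{"op": "step_arm", "data": {
  "rows": [
    [[0, 0, 0], 0],
    [[0, 0, 0], 0]
  ]
}}

```text
time: 9.9
tool_pos: [457.6, -361.7, 198.7]
tcp_rot: [-180.0, 0.1, -37.2]
ft_force: [0.4, -0.8, 0.8]
finger_gap: 51.3
grip_force: 0.0
```

```bash
python3 - <<'E'
from h import *
print(r.sense()["tool_pos"],r.sense()["tcp_rot"])
c=get_calibration("wrist");im=snapshot("wrist");cv2.imwrite("pics/w6.png",im)
hsv=cv2.cvtColor(im,cv2.COLOR_BGR2HSV);o=(hsv[...,0]<18)&(hsv[...,1]>120)&(hsv[...,2]>70)
b=blob(o);rc=cv2.minAreaRect(b);B=onz(c,cv2.boxPoints(rc),38);print(rc,onz(c,[rc[0]],38),B[:,:2])
print(proj(c,[[458.4,-362.6,38],[491,-387.4,38],[426,-338,38]]))
go(458.4,-362.6,21,-37.2)
E
```

```text
[ 457.63735783 -361.6738356   198.72445553] [-1.79964490e+02  8.13098786e-02 -3.71789863e+01]
((315.0, 226.0), (92.0, 16.0), 90.0) [[ 459.15465141 -365.79832531   38.        ]] [[ 494.40700547 -384.13233367]
 [ 486.34877678 -394.75492834]
 [ 421.2942019  -346.10790133]
 [ 429.9446446  -334.69518961]]
[[312.57912582 228.86689685]
 [312.5956562  180.89890164]
 [312.60635413 273.20865996]]
shift [  1.    0.6 178.2] turn 0.06 rows>= 3.5643043538568655 0.006921612900848789
```

Call:
{"op": "step_arm", "data": {
  "rows": [
    [[2.5, 1.3, 40], 0],
    [[2.5, 1.3, 80], 0],
    [[2.5, 1.3, 120], 0],
    [[2.5, 1.3, 150], 0],
    [[2.5, 1.3, 170], 0],
    [[2.5, 1.3, 177.5], 0],
    [[2.5, 1.3, 177.5], 0],
    [[2.5, 1.3, 177.5], 0]
  ]
}}

```text
time: 10.75
tool_pos: [459.9, -365.6, 23.4]
tcp_rot: [180.0, -0.1, -37.2]
ft_force: [0.2, -0.6, -1.0]
finger_gap: 51.4
grip_force: 0.0
```

Call:
{"op": "step_arm", "data": {
  "rows": [
    [[0, 0, 0], 0],
    [[0, 0, 0], 0],
    [[0, 0, 0], 0],
    [[0, 0, 0], 0],
    [[0, 0, 0], 0],
    [[0, 0, 0], 0],
    [[0, 0, 0], 0],
    [[0, 0, 0], 0]
  ],
  "fingers": 0,
  "squeeze": 100
}}

```text
time: 11.55
tool_pos: [459.7, -366.0, 23.4]
tcp_rot: [180.0, -0.1, -37.2]
ft_force: [0.1, 0.7, 6.6]
finger_gap: 12.1
grip_force: 98.1
```

```bash
cat >> h.py <<'E'
def tilt(name=None):
    """scoop pitch seen by the side camera: trough blob long-edge direction and its box"""
    s=snapshot("side")
    if name: cv2.imwrite(name,s)
    return s
E
python3 - <<'E'
from h import *
tilt("pics/s7.png");print(r.sense()["tool_pos"])
cs=get_calibration("side");h=np.array([459.5,-365.8,31]);u=np.array([.797,-.605,0])
print("nose,handle,tail px",proj(cs,[h-140*u-[0,0,14.5],h,h+41*u]))
E
```

```text
[ 459.72274953 -366.03545942   23.38340924]
nose,handle,tail px [[281.40956174 297.21334252]
 [346.77438546 307.41962138]
 [367.04166538 312.43213509]]
```

Call:
{"op": "step_arm", "data": {
  "rows": [
    [[0, 0, -2], 0],
    [[0, 0, -5], 0],
    [[0, 0, -9], 0],
    [[0, 0, -14], 0],
    [[0, 0, -20], 0],
    [[0, 0, -20], 0],
    [[0, 0, -20], 0]
  ]
}}

```text
time: 12.3
tool_pos: [459.0, -365.5, 42.2]
tcp_rot: [180.0, -0.0, -37.2]
ft_force: [0.5, 0.2, -2.2]
finger_gap: 12.5
grip_force: 97.7
```

```bash
python3 - <<'E'
from h import *
tilt("pics/s8.png");print(r.sense()["tool_pos"])
a=cv2.imread("pics/s7.png");b=cv2.imread("pics/s8.png");box=(slice(270,330),slice(265,380))
print(cv2.phaseCorrelate(*[cv2.cvtColor(i[box],cv2.COLOR_BGR2GRAY).astype(np.float32) for i in(a,b)]))
cv2.imwrite("pics/v8.png",np.vstack([cv2.resize(i[262:332,250:400],(600,280)) for i in(a,b)]))
E
```

```text
[ 458.8690225  -365.31215943   41.92934223]
((-0.18963512304318186, 0.049526138756192495), 0.46595163120163813)
```

View pics/v8.png

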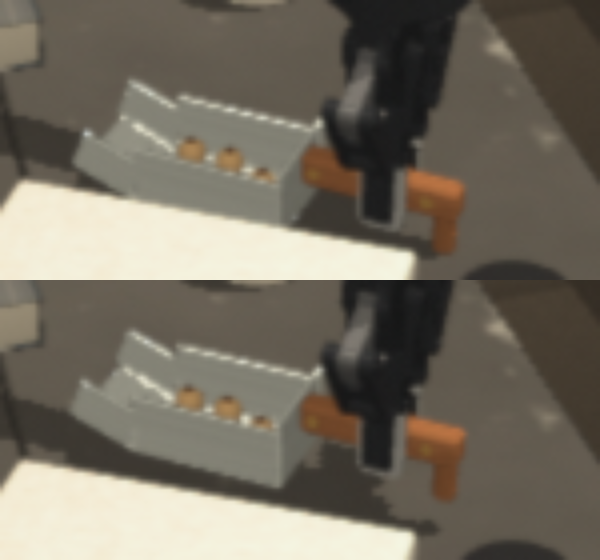

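Both frames show the scoop level at 100 N (bottom frame lifted by 20 mm), beads inside, no droop. The arm cannot tilt, so I'll let the scoop pivot between the pads. First I'll test that just above the table, with the weaker grip.

Call:
{"op": "step_arm", "data": {
  "rows": [
    [[0, 0, 0], 0],
    [[0, 0, 0], 0],
    [[0, 0, 0], 0],
    [[0, 0, 0], 0]
  ],
  "fingers": 0,
  "squeeze": 20
}}

```text
time: 12.75
tool_pos: [458.8, -365.2, 41.7]
tcp_rot: [-180.0, 0.0, -37.2]
ft_force: [1.4, 0.1, -2.1]
finger_gap: 12.5
grip_force: 97.7
```

```bash
cat >> h.py <<'E'
def shift(a,b,box,pad=45):
    x0,y0,x1,y1=box;t=a[y0:y1,x0:x1];X,Y=max(x0-pad,0),max(y0-pad,0)
    m=cv2.matchTemplate(b[Y:y1+pad,X:x1+pad],t,cv2.TM_CCOEFF_NORMED);_,v,_,p=cv2.minMaxLoc(m)
    return p[0]+X-x0,p[1]+Y-y0,round(v,2)
E
cat > t.py <<'E'
from h import *
import sys
b=tilt("pics/"+sys.argv[1]+".png");a=cv2.imread("pics/s8.png");s=r.sense()
print("nose",shift(a,b,(264,276,300,312)),"tail",shift(a,b,(350,362,368,388)),s["tool_pos"].round(1),round(s["finger_gap"],2),round(s["grip_force"],1),s["time"])
E
python3 t.py s9
```

```text
nose (0, 0, 0.99) tail (0, 0, 1.0) [ 458.8 -365.2   41.8] 12.7 97.7 12.8
```

Call:
{"op": "step_arm", "data": {
  "rows": [
    [[0, 0, 0], 0],
    [[0, 0, 0], 0],
    [[0, 0, 0], 0]
  ],
  "fingers": 0.1,
  "squeeze": 20
}}

```text
time: 13.1
tool_pos: [458.9, -365.3, 41.9]
tcp_rot: [-180.0, -0.0, -37.2]
ft_force: [-0.1, 0.1, -1.9]
finger_gap: 12.2
grip_force: 97.7
```

```bash
python3 t.py s10
```

```text
nose (0, 0, 0.99) tail (0, 0, 1.0) [ 458.8 -365.3   41.9] 12.21 97.7 13.15
```

The grip force holds at 97.7 N until the fingers open. I'll set the scoop back down, open a little and regrip at 20 N.

Call:
{"op": "step_arm", "data": {
  "rows": [
    [[0, 0, 5], 0],
    [[0, 0, 11], 0],
    [[0, 0, 16], 0],
    [[0, 0, 19], 0],
    [[0, 0, 19.5], 0],
    [[0, 0, 19.5], 0]
  ]
}}

```text
time: 13.75
tool_pos: [458.8, -365.3, 23.4]
tcp_rot: [180.0, 0.0, -37.2]
ft_force: [-4.6, 3.6, 10.4]
finger_gap: 12.3
grip_force: 99.8
```

Call:
{"op": "step_arm", "data": {
  "rows": [
    [[0, 0, 0], 0],
    [[0, 0, 0], 0],
    [[0, 0, 0], 0]
  ],
  "fingers": 0.22
}}

```text
time: 14.05
tool_pos: [458.8, -365.3, 22.1]
tcp_rot: [180.0, 0.0, -37.2]
ft_force: [0.4, -1.2, -0.0]
finger_gap: 19.1
grip_force: 0.0
```

Call:
{"op": "step_arm", "data": {
  "rows": [
    [[0, 0, 0], 0],
    [[0, 0, 0], 0],
    [[0, 0, 0], 0],
    [[0, 0, 0], 0]
  ],
  "fingers": 0,
  "squeeze": 20
}}

```text
time: 14.45
tool_pos: [458.8, -365.3, 22.3]
tcp_rot: [-180.0, 0.0, -37.2]
ft_force: [0.5, 0.7, -1.1]
finger_gap: 13.8
grip_force: 23.3
```

Call:
{"op": "step_arm", "data": {
  "rows": [
    [[0, 0, -2], 0],
    [[0, 0, -5], 0],
    [[0, 0, -9], 0],
    [[0, 0, -14], 0],
    [[0, 0, -19], 0],
    [[0, 0, -19], 0],
    [[0, 0, -19], 0]
  ]
}}

```text
time: 15.15
tool_pos: [459.0, -365.5, 41.7]
tcp_rot: [180.0, -0.0, -37.2]
ft_force: [0.3, 0.4, -1.9]
finger_gap: 13.5
grip_force: 23.1
```

```bash
python3 t.py s11
```

```text
nose (0, 0, 0.99) tail (0, 0, 1.0) [ 458.8 -365.3   41.4] 13.57 23.1 15.2
```

Still level at 23 N. Easing the opening in small steps now to find where it pivots, with the nose only 20 mm above the table.

Call:
{"op": "step_arm", "data": {
  "rows": [
    [[0, 0, 0], 0],
    [[0, 0, 0], 0],
    [[0, 0, 0], 0]
  ],
  "fingers": 0.158
}}

```text
time: 15.5
tool_pos: [458.7, -365.2, 41.1]
tcp_rot: [-180.0, 0.0, -37.2]
ft_force: [0.2, 0.1, -2.4]
finger_gap: 13.9
grip_force: 23.1
```

Call:
{"op": "step_arm", "data": {
  "rows": [
    [[0, 0, 0], 0],
    [[0, 0, 0], 0],
    [[0, 0, 0], 0]
  ],
  "fingers": 0.162
}}

```text
time: 15.8
tool_pos: [458.8, -365.2, 41.4]
tcp_rot: [-180.0, 0.0, -37.2]
ft_force: [-1.5, 0.3, 0.6]
finger_gap: 13.7
grip_force: 7.6
```

```bash
python3 t.py s12
```

```text
nose (23, -45, 0.49) tail (0, 0, 1.0) [ 458.8 -365.3   41.4] 13.96 7.6 15.85
```

```bash
cat > t.py <<'E'
from h import *
import sys
n=sys.argv[1]
b=cv2.imread("pics/"+n+".png") if len(sys.argv)>2 else tilt("pics/"+n+".png");a=cv2.imread("pics/s8.png");s=r.sense()
print("nose",shift(a,b,(264,276,300,312),14),"tail",shift(a,b,(352,362,370,392),14),"back",shift(a,b,(318,345,332,385),14))
h=cv2.cvtColor(b,cv2.COLOR_BGR2HSV)
def corner(i):
    h=cv2.cvtColor(i,cv2.COLOR_BGR2HSV);o=(h[...,0]<18)&(h[...,1]>130)&(h[...,2]>80);return o
for i in(a,b):
    o=corner(i);o[:,:352]=0;o[:,372:]=0;o[:270]=0;o[:,:]&=True
    v,u=np.nonzero(o[270:345]);print("tail orange",len(u),u.mean().round(1),(v.mean()+270).round(1))
print(s["finger_gap"],s["grip_force"],s["time"])
E
sed -i 's/(352,362,370,392)/(352,296,370,325)/;s/,"back".*$/)/' t.py; python3 t.py s12 x
```

```text
nose (-7, -1, 0.43) tail (1, -1, 0.89)
tail orange 176 358.9 304.4
tail orange 180 359.4 302.8
13.95710042117257 7.5999632477760315 15.85
```

The tail rose by 1.6 px, so the scoop pivots at about 7.6 N and can be tipped under control. I'll set it down level again, regrip firmly and carry it over.

Call:
{"op": "step_arm", "data": {
  "rows": [
    [[0, 0, 5], 0],
    [[0, 0, 10], 0],
    [[0, 0, 15], 0],
    [[0, 0, 18], 0],
    [[0, 0, 19.5], 0],
    [[0, 0, 19.5], 0]
  ]
}}

```text
time: 16.45
tool_pos: [458.8, -365.2, 22.1]
tcp_rot: [-180.0, 0.0, -37.2]
ft_force: [-2.5, 1.0, 4.5]
finger_gap: 13.7
grip_force: 8.3
```

Call:
{"op": "step_arm", "data": {
  "rows": [
    [[0, 0, 0], 0],
    [[0, 0, 0], 0],
    [[0, 0, 0], 0]
  ],
  "fingers": 0.2
}}

```text
time: 16.75
tool_pos: [458.7, -365.1, 21.6]
tcp_rot: [-180.0, 0.0, -37.2]
ft_force: [0.4, -0.1, -0.3]
finger_gap: 17.0
grip_force: 0.0
```

Call:
{"op": "step_arm", "data": {
  "rows": [
    [[0, 0, 0], 0],
    [[0, 0, 0], 0],
    [[0, 0, 0], 0],
    [[0, 0, 0], 0]
  ],
  "fingers": 0,
  "squeeze": 60
}}

```text
time: 17.15
tool_pos: [458.8, -365.3, 21.8]
tcp_rot: [-180.0, 0.0, -37.2]
ft_force: [0.1, 0.6, -0.7]
finger_gap: 13.2
grip_force: 58.4
```

Call:
{"op": "step_arm", "data": {
  "rows": [
    [[0, 0, -4], 0],
    [[0, 0, -10], 0],
    [[0, 0, -20], 0],
    [[0, 0, -35], 0],
    [[0, 0, -55], 0],
    [[0, 0, -78], 0],
    [[0, 0, -102], 0],
    [[0, 0, -126], 0],
    [[0, 0, -148], 0],
    [[0, 0, -164], 0],
    [[0, 0, -174], 0],
    [[0, 0, -180], 0]
  ]
}}

```text
time: 18.35
tool_pos: [459.1, -365.5, 203.1]
tcp_rot: [180.0, -0.1, -37.2]
ft_force: [0.2, 0.3, -2.3]
finger_gap: 12.5
grip_force: 58.5
```

```bash
python3 - <<'E'
from h import *
s=r.sense();print(s["tool_pos"],s["grip_force"],s["time"]);go(543.5,9.5,203,-37.2)
# level check in the top view: bead/handle picture
t=snapshot("top");cv2.imwrite("pics/t13.png",t);c=get_calibration("top");h=cv2.cvtColor(t,cv2.COLOR_BGR2HSV)
o=(h[...,0]<25)&(h[...,1]>90)&(h[...,2]>90)
d=s["tool_pos"];u=np.array([.797,-.605,0]);p=proj(c,[d-95*u]);print("trough px",p)
E
```

```text
[ 459.05178551 -365.50902077  203.14780689] 58.476115465164185 18.35
shift [-1.595e+02 -3.497e+02 -1.000e-01] turn -0.01 rows>= 7.687998138323468 0.0011276263076249874
trough px [[403.05597315 268.40841223]]
```

Call:
{"op": "step_arm", "data": {
  "rows": [
    [[-3, -6, 0], 0],
    [[-9, -20, 0], 0],
    [[-19, -41, 0], 0],
    [[-31, -68, 0], 0],
    [[-45, -99, 0], 0],
    [[-59, -130, 0], 0],
    [[-73, -161, 0], 0],
    [[-88, -193, 0], 0],
    [[-102, -224, 0], 0],
    [[-116, -254, 0], 0],
    [[-128, -281, 0], 0],
    [[-138, -303, 0], 0]
  ]
}}

```text
time: 19.6
tool_pos: [531.3, -37.5, 200.6]
tcp_rot: [180.0, 0.1, -37.1]
ft_force: [-0.2, -0.8, -1.7]
finger_gap: 12.9
grip_force: 58.5
```

Call:
{"op": "step_arm", "data": {
  "rows": [
    [[-9, -19, 0], 0],
    [[-15, -33, 0], 0],
    [[-19, -42, 0], 0],
    [[-21.5, -46.7, 0], 0],
    [[-21.5, -46.7, 0], 0],
    [[-21.5, -46.7, 0], 0]
  ]
}}

```text
time: 20.2
tool_pos: [543.2, 9.1, 201.8]
tcp_rot: [180.0, -0.0, -37.2]
ft_force: [0.6, -0.0, -1.6]
finger_gap: 13.2
grip_force: 58.5
```

```bash
python3 - <<'E'
from h import *
s=r.sense();print(s["tool_pos"],s["grip_force"],s["time"]);go(543.5,9.5,183.5,-37.2)
t=snapshot("top");cv2.imwrite("pics/t14.png",t);sd=snapshot("side");cv2.imwrite("pics/s14.png",sd)
cs=get_calibration("side");c=get_calibration("top");d=s["tool_pos"]+[0,0,6.7];u=np.array([.797,-.605,0])
print("side handle,nose,funnel",proj(cs,[d,d-140*u-[0,0,14.5],[475,61.5,143]]))
print("top handle,nose,funnel",proj(c,[d,d-140*u-[0,0,14.5],[475,61.5,143]]))
cv2.imwrite("pics/v14.png",np.vstack([cv2.resize(sd[110:230,230:390],(400,300)),cv2.resize(t[150:270,130:290],(400,300))]))
E
```

```text
[543.16061791   9.08900532 201.75087834] 58.534972071647644 20.2
shift [ 0.  -0.5 18.3] turn -0.03 rows>= 0.3651731955588035 0.0038785992898101064
side handle,nose,funnel [[336.39692711 152.13746248]
 [283.32900938 149.78057701]
 [303.4238176  172.30731055]]
top handle,nose,funnel [[217.36729683 173.25780393]
 [168.07906802 238.77122641]
 [193.67782018 217.40580384]]
```

View pics/v14.png

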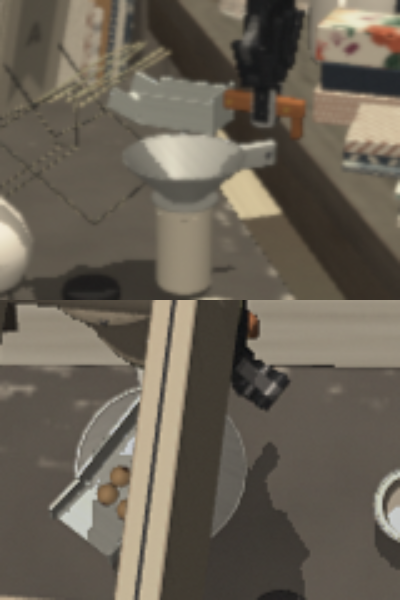

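The side view (top half) shows the level scoop over the funnel. The top view shows its nose about 5 mm farther forward than computed, and the beads inside. I'll back off 5 mm, lower, then ease the grip so the nose comes to rest in the cone.

Call:
{"op": "step_arm", "data": {
  "rows": [
    [[2, 0, 4], 0],
    [[4, 0, 9], 0],
    [[5, 0, 14], 0],
    [[5, 0, 17], 0],
    [[5, 0, 17], 0],
    [[5, 0, 17], 0]
  ]
}}

```text
time: 20.9
tool_pos: [547.1, 6.7, 184.7]
tcp_rot: [180.0, 0.0, -37.2]
ft_force: [-0.1, -0.0, -2.1]
finger_gap: 13.2
grip_force: 58.5
```

Call:
{"op": "step_arm", "data": {
  "rows": [
    [[0, 0, 0], 0],
    [[0, 0, 0], 0]
  ],
  "fingers": 0.16
}}

```text
time: 21.1
tool_pos: [547.4, 6.7, 185.2]
tcp_rot: [-180.0, -0.0, -37.2]
ft_force: [-0.4, 0.8, -1.0]
finger_gap: 13.8
grip_force: 15.9
```

Call:
{"op": "step_arm", "data": {
  "rows": [
    [[0, 0, 0], 0],
    [[0, 0, 0], 0],
    [[0, 0, 0], 0]
  ],
  "fingers": 0.162
}}

```text
time: 21.4
tool_pos: [547.4, 6.6, 185.1]
tcp_rot: [-180.0, -0.0, -37.2]
ft_force: [0.7, -0.5, -1.5]
finger_gap: 13.6
grip_force: 7.7
```

```bash
cat > m.py <<'E'
from h import *
import sys
# scoop pitch from the side view: tail-end centroid of the orange handle against the pinch point
s=r.sense();im=snapshot("side");cv2.imwrite("pics/"+sys.argv[1]+".png",im);cs=get_calibration("side")
h=cv2.cvtColor(im,cv2.COLOR_BGR2HSV);o=((h[...,0]<18)&(h[...,1]>130)&(h[...,2]>70)).astype(np.uint8)
d=s["tool_pos"]+[0,0,6.7];p=proj(cs,[d])[0];x,y=p.astype(int);m=np.zeros_like(o);m[y-40:y+40,x-40:x+60]=o[y-40:y+40,x-40:x+60]
n,l,st,ce=cv2.connectedComponentsWithStats(m)
for i in range(1,n):
    if st[i,4]>15: print("orange",st[i,4],(ce[i]-p).round(1))
u=np.array([.797,-.605,0])
for th in (0,20,35,50,65):
    a=np.radians(th);k=lambda x,z:d+u*(x*np.cos(a)-z*np.sin(a))+np.array([0,0,x*np.sin(a)+z*np.cos(a)])
    print(th,(proj(cs,[k(32,-3),k(-30,0),k(-140,-14.5)])-p).round(1).tolist())
t=snapshot("top");cv2.imwrite("pics/top_"+sys.argv[1]+".png",t);h=cv2.cvtColor(t,cv2.COLOR_BGR2HSV)
o=((h[...,0]>4)&(h[...,0]<22)&(h[...,1]>95)&(h[...,2]>95)).astype(np.uint8);o[:195]=0;o[265:]=0;o[:,:145]=0;o[:,245:]=0
n,l,st,ce=cv2.connectedComponentsWithStats(o);print("beads",[(st[i,4],ce[i].round(0).tolist()) for i in range(1,n) if st[i,4]>3])
print(s["tool_pos"].round(1),s["grip_force"].round(1),s["ft_force"].round(1),s["time"])
E
python3 m.py s15
```

```text
orange 88 [ 46.5 -34.2]
orange 114 [10.5  0.6]
orange 64 [-11.4   0.2]
0 [[12.6, 3.1], [-11.7, -1.8], [-52.9, -2.6]]
20 [[12.4, -1.4], [-11.0, 2.3], [-47.8, 15.9]]
35 [[11.3, -4.7], [-9.7, 5.3], [-40.4, 28.4]]
50 [[9.4, -7.7], [-7.7, 7.8], [-30.5, 39.0]]
65 [[6.8, -10.1], [-5.2, 9.9], [-18.6, 47.2]]
beads [(np.int32(50), [183.0, 222.0])]Traceback (most recent call last):
  File "m.py", line 17, in <module>
    print(s["tool_pos"].round(1),s["grip_force"].round(1),s["ft_force"].round(1),s["time"])
                                 ^^^^^^^^^^^^^^^^^^^^^
AttributeError: 'float' object has no attribute 'round'
```

```bash
sed -i 's/s\["grip_force"\].round(1)/round(s["grip_force"],1)/; s/y-40:y+40,x-40:x+60/y-28:y+28,x-30:x+30/g' m.py
python3 - <<'E'
from h import *
im=cv2.imread("pics/s14.png");cs=get_calibration("side");h=cv2.cvtColor(im,cv2.COLOR_BGR2HSV);o=((h[...,0]<18)&(h[...,1]>130)&(h[...,2]>70)).astype(np.uint8)
p=proj(cs,[[543.2,9.1,208.5]])[0];x,y=p.astype(int);m=np.zeros_like(o);m[y-28:y+28,x-30:x+30]=o[y-28:y+28,x-30:x+30]
n,l,st,ce=cv2.connectedComponentsWithStats(m);print("level ref",[(st[i,4],(ce[i]-p).round(1)) for i in range(1,n)])
E
python3 m.py s16
```

```text
level ref [(np.int32(4), array([ 20.8, -20.6])), (np.int32(74), array([-11.7,  -2.6])), (np.int32(114), array([10.2,  2.8]))]
orange 114 [10.5  0.6]
orange 65 [-11.5   0.2]
0 [[12.6, 3.1], [-11.7, -1.8], [-52.9, -2.6]]
20 [[12.4, -1.4], [-11.0, 2.3], [-47.8, 15.9]]
35 [[11.3, -4.7], [-9.7, 5.3], [-40.4, 28.4]]
50 [[9.4, -7.7], [-7.7, 7.8], [-30.5, 39.0]]
65 [[6.8, -10.1], [-5.2, 9.9], [-18.6, 47.2]]
beads [(np.int32(14), [185.0, 217.0]), (np.int32(38), [182.0, 224.0])]
[547.4   6.6 185. ] 7.7 [ 0.8  0.6 -0.6] 21.5
```

Call:
{"op": "step_arm", "data": {
  "rows": [
    [[0, 0, 0], 0],
    [[0, 0, 0], 0],
    [[0, 0, 0], 0]
  ]
}}

```text
time: 21.9
tool_pos: [547.3, 6.7, 184.9]
tcp_rot: [-180.0, -0.0, -37.2]
ft_force: [0.0, -0.4, -0.3]
finger_gap: 14.0
grip_force: 7.7
```

```bash
python3 m.py s17
```

```text
orange 115 [10.5  0.5]
orange 66 [-11.4   0.3]
0 [[12.6, 3.1], [-11.7, -1.8], [-52.9, -2.6]]
20 [[12.4, -1.4], [-11.0, 2.3], [-47.8, 15.9]]
35 [[11.3, -4.7], [-9.7, 5.3], [-40.4, 28.4]]
50 [[9.4, -7.7], [-7.7, 7.8], [-30.5, 39.0]]
65 [[6.8, -10.1], [-5.2, 9.9], [-18.6, 47.2]]
beads [(np.int32(15), [185.0, 217.0]), (np.int32(36), [182.0, 225.0])]
[547.3   6.7 184.9] 7.7 [ 0.  -0.4 -0.3] 21.9
```

It's tipped by about 12° and stopped, partly carried by the funnel. I'll raise and back off so that it tips further into the cone.

Call:
{"op": "step_arm", "data": {
  "rows": [
    [[3, 0, -4], 0],
    [[6, 0, -8], 0],
    [[9, 0, -12], 0],
    [[10, 0, -16], 0],
    [[10, 0, -20], 0],
    [[10, 0, -20], 0],
    [[10, 0, -20], 0]
  ]
}}

```text
time: 22.7
tool_pos: [555.4, 0.6, 205.2]
tcp_rot: [-180.0, -0.0, -37.2]
ft_force: [0.8, -0.3, -1.0]
finger_gap: 13.8
grip_force: 7.9
```

```bash
sed -i '/^for th/,/^    print(th/d' m.py; python3 m.py s18
```

```text
orange 112 [10.5 -2.2]
orange 59 [-10.6   4.2]
beads [(np.int32(75), [181.0, 225.0])]
[555.4   0.6 205.2] 7.9 [ 0.8 -0.3 -1. ] 22.7
```

Now about 27° and near the bead-release angle. Easing the grip slightly further.

Call:
{"op": "step_arm", "data": {
  "rows": [
    [[-2, 0, -4], 0],
    [[-4, 0, -8], 0],
    [[-6, 0, -12], 0],
    [[-6, 0, -12], 0]
  ],
  "fingers": 0.1625
}}

```text
time: 23.2
tool_pos: [550.6, 4.5, 217.8]
tcp_rot: [-180.0, -0.1, -37.2]
ft_force: [0.8, 0.0, -0.7]
finger_gap: 14.1
grip_force: 6.0
```

```bash
python3 m.py s19
```

```text
orange 111 [10.6 -3.3]
orange 52 [-10.   6.]
beads [(np.int32(16), [181.0, 220.0])]
[550.6   4.5 217.8] 6.0 [ 0.8  0.  -0.7] 23.2
```

Call:
{"op": "step_arm", "data": {
  "rows": [
    [[-4, 0, -5], 0],
    [[-8, 0, -10], 0],
    [[-12, 0, -15], 0],
    [[-14, 0, -18], 0],
    [[-14, 0, -18], 0],
    [[-14, 0, -18], 0]
  ],
  "fingers": 0.1628
}}

```text
time: 23.9
tool_pos: [539.4, 12.7, 235.2]
tcp_rot: [-180.0, -0.0, -37.2]
ft_force: [-0.2, -1.2, 0.9]
finger_gap: 14.0
grip_force: 5.0
```

```bash
python3 m.py s20
```

```text
orange 115 [ 9.6 -5.4]
orange 44 [-8.4  9.5]
beads []
[539.4  12.7 235.2] 5.0 [-0.2 -1.2  0.9] 23.9
```

About 48° and no bead visible. I'll tighten, shake gently, then rise straight up.

Call:
{"op": "step_arm", "data": {
  "rows": [
    [[0, 0, 0], 0],
    [[0, 0, 0], 0],
    [[0, 0, 0], 0],
    [[0, 4, 0], 0],
    [[0, -4, 0], 0],
    [[0, 4, 0], 0],
    [[0, -4, 0], 0],
    [[0, 0, 0], 0],
    [[0, 0, -10], 0],
    [[0, 0, -25], 0],
    [[0, 0, -40], 0],
    [[0, 0, -50], 0]
  ],
  "fingers": 0,
  "squeeze": 60
}}

```text
time: 25.2
tool_pos: [539.9, 12.7, 287.6]
tcp_rot: [-179.9, -0.1, -37.2]
ft_force: [-0.0, -0.4, -1.1]
finger_gap: 12.8
grip_force: 58.5
```

```bash
python3 m.py s21; python3 - <<'E'
from h import *
im=cv2.imread("pics/s21.png");h=cv2.cvtColor(im,cv2.COLOR_BGR2HSV);o=((h[...,0]>4)&(h[...,0]<22)&(h[...,1]>95)&(h[...,2]>95)).astype(np.uint8)
n,l,st,ce=cv2.connectedComponentsWithStats(o[60:300,200:400]);print("side",[(st[i,4],(ce[i]+[200,60]).round(0).tolist()) for i in range(1,n) if st[i,4]>4])
t=cv2.imread("pics/top_s21.png");c=get_calibration("top");p=proj(c,[[474.5,61.5,97],[474.5,61.5,20]]);print(p)
E
```

```text
orange 113 [ 9.8 -5.7]
orange 46 [-8.2 10. ]
beads [(np.int32(10), [205.0, 224.0])]
[539.9  12.7 287.6] 58.5 [-0.  -0.4 -1.1] 25.2
side [(np.int32(58), [202.0, 65.0]), (np.int32(90), [237.0, 64.0]), (np.int32(24), [268.0, 64.0]), (np.int32(48), [287.0, 63.0]), (np.int32(26), [277.0, 73.0]), (np.int32(26), [284.0, 74.0]), (np.int32(25), [292.0, 73.0]), (np.int32(12), [309.0, 77.0]), (np.int32(6), [325.0, 78.0]), (np.int32(11), [278.0, 79.0]), (np.int32(59), [353.0, 86.0]), (np.int32(262), [269.0, 93.0]), (np.int32(391), [218.0, 90.0]), (np.int32(31), [296.0, 88.0]), (np.int32(15), [321.0, 94.0]), (np.int32(28), [350.0, 94.0]), (np.int32(5), [314.0, 100.0]), (np.int32(120), [346.0, 111.0]), (np.int32(26), [200.0, 115.0]), (np.int32(70), [271.0, 117.0]), (np.int32(58), [327.0, 126.0]), (np.int32(119), [385.0, 125.0]), (np.int32(17), [357.0, 131.0]), (np.int32(5), [201.0, 138.0]), (np.int32(5), [270.0, 139.0]), (np.int32(43), [201.0, 242.0])]
[[198.75067272 220.6570088 ]
 [206.38258825 225.12898296]]
```

The top view shows a bead at (205,224), where the jar floor should appear through the spout, and the wrist load is down to that of the empty scoop. Carrying the scoop back to the bare table.

Call:
{"op": "step_arm", "data": {
  "rows": [
    [[4, 12, 0], 0],
    [[11, 37, 0], 0],
    [[21, 70, 0], 0],
    [[33, 107, 0], 0],
    [[45, 146, 0], 0],
    [[57, 186, 0], 0],
    [[69, 225, 0], 0],
    [[80, 262, 0], 0],
    [[90, 296, 0], 0],
    [[99, 325, 0], 0],
    [[105, 343, 0], 0],
    [[107, 350, 0], 0]
  ]
}}

```text
time: 26.5
tool_pos: [411.0, -332.6, 283.7]
tcp_rot: [180.0, 0.1, -37.4]
ft_force: [0.7, 0.0, -0.8]
finger_gap: 12.9
grip_force: 58.7
```

Call:
{"op": "step_arm", "data": {
  "rows": [
    [[0, 0, 20], 0],
    [[0, 0, 55], 0],
    [[0, 0, 95], 0],
    [[0, 0, 130], 0],
    [[0, 0, 155], 0],
    [[0, 0, 163], 0],
    [[0, 0, 163], 0],
    [[0, 0, 163], 0]
  ]
}}

```text
time: 27.3
tool_pos: [413.2, -330.9, 122.9]
tcp_rot: [180.0, -0.1, -37.2]
ft_force: [-0.5, -0.3, -1.4]
finger_gap: 13.2
grip_force: 58.4
```

```bash
python3 m.py s22;python3 - <<'E'
from h import *
t=snapshot("top");h=cv2.cvtColor(t,cv2.COLOR_BGR2HSV);o=((h[...,0]>4)&(h[...,0]<22)&(h[...,1]>95)&(h[...,2]>95)).astype(np.uint8)
n,l,st,ce=cv2.connectedComponentsWithStats(o[185:330,60:460]);print("top",[(st[i,4],(ce[i]+[60,185]).round(0).tolist()) for i in range(1,n) if st[i,4]>4])
c=get_calibration("top");g=cv2.Canny(t,60,150);v,u=np.nonzero(g[160:290,130:260]);P=onz(c,np.c_[u+130,v+160],143);print("rim",ransac_circle(P,62.5,2,6000))
E
```

```text
orange 181 [12.7 -4.3]
orange 60 [-11.3   9.2]
beads [(np.int32(15), [204.0, 217.0]), (np.int32(31), [198.0, 223.0]), (np.int32(9), [204.0, 225.0])]
[ 413.2 -330.9  122.9] 58.4 [-0.5 -0.3 -1.4] 27.3
top [(np.int32(14), [204.0, 217.0]), (np.int32(31), [198.0, 223.0]), (np.int32(9), [204.0, 225.0])]
rim (array([474.03234945,  62.43290798]), np.float64(62.669376198644386), np.float64(0.25478348439073517))
```

The funnel is still centred at (474,62.4) and beads show through the spout, with none elsewhere on the table or in the scoop. Now I'll touch the nose down, ease the grip and lay the scoop level.

Call:
{"op": "step_arm", "data": {
  "rows": [
    [[0, 0, 5], 0],
    [[0, 0, 9], 0],
    [[0, 0, 13], 0],
    [[0, 0, 16], 0],
    [[0, 0, 16], 0]
  ]
}}

```text
time: 27.95
tool_pos: [415.7, -333.4, 109.4]
tcp_rot: [179.9, -0.5, -37.2]
ft_force: [3.8, -3.7, 10.3]
finger_gap: 13.3
grip_force: 58.4
```

Call:
{"op": "step_arm", "data": {
  "rows": [
    [[0, 0, 0], 0],
    [[0, 0, 0], 0]
  ],
  "fingers": 0.162
}}

```text
time: 28.15
tool_pos: [413.5, -331.4, 106.8]
tcp_rot: [180.0, -0.1, -37.2]
ft_force: [0.9, -1.6, 2.6]
finger_gap: 13.8
grip_force: 8.2
```

Call:
{"op": "step_arm", "data": {
  "rows": [
    [[8, 0, 6], 0],
    [[17, 0, 14], 0],
    [[25, 0, 23], 0],
    [[32, 0, 32], 0],
    [[38, 0, 41], 0],
    [[43, 0, 50], 0],
    [[48, 0, 58], 0],
    [[52, 0, 66], 0],
    [[55, 0, 73], 0],
    [[57, 0, 78], 0],
    [[57, 0, 80], 0],
    [[57, 0, 80], 0]
  ]
}}

```text
time: 29.35
tool_pos: [458.3, -365.3, 25.8]
tcp_rot: [-180.0, -0.0, -37.2]
ft_force: [0.1, 0.8, -1.5]
finger_gap: 13.8
grip_force: 6.9
```

```bash
python3 m.py s23; python3 t.py s23 x
```

```text
orange 107 [-15.1  -2.6]
orange 182 [11.9  5.4]
beads [(np.int32(14), [204.0, 217.0]), (np.int32(31), [198.0, 223.0]), (np.int32(8), [204.0, 224.0])]
[ 458.3 -365.3   25.8] 6.9 [ 0.1  0.8 -1.5] 29.35
nose (-8, -1, 0.46) tail (1, 8, 0.68)
tail orange 176 358.9 304.4
tail orange 173 358.4 312.3
13.82759876082451 6.879491955041885 29.45
```

Call:
{"op": "step_arm", "data": {
  "rows": [
    [[0, 0, 2], 0],
    [[0, 0, 3.5], 0],
    [[0, 0, 3.5], 0],
    [[0, 0, 3.5], 0]
  ]
}}

```text
time: 29.85
tool_pos: [458.9, -365.8, 23.8]
tcp_rot: [180.0, -0.1, -37.2]
ft_force: [-1.3, 1.6, 6.8]
finger_gap: 13.7
grip_force: 8.1
```

Call:
{"op": "step_arm", "data": {
  "rows": [
    [[0, 0, 0], 0],
    [[0, 0, 0], 0],
    [[0, 0, 0], 0],
    [[0, 0, 0], 0]
  ],
  "fingers": 0.3
}}

```text
time: 30.25
tool_pos: [458.2, -365.2, 22.2]
tcp_rot: [-180.0, 0.0, -37.2]
ft_force: [0.0, 0.2, 0.3]
finger_gap: 25.7
grip_force: 0.0
```

Call:
{"op": "step_arm", "data": {
  "rows": [
    [[0, 0, -5], 0],
    [[0, 0, -20], 0],
    [[0, 0, -45], 0],
    [[0, 0, -80], 0],
    [[0, 0, -120], 0],
    [[0, 0, -160], 0],
    [[0, 0, -200], 0],
    [[0, 0, -220], 0],
    [[0, 0, -220], 0],
    [[0, 0, -220], 0]
  ]
}}

```text
time: 31.25
tool_pos: [458.5, -365.4, 243.7]
tcp_rot: [180.0, -0.1, -37.2]
ft_force: [0.1, -0.3, 0.3]
finger_gap: 25.9
grip_force: 0.0
```

```bash
python3 - <<'E'
from h import *
s=r.sense();print(s["tool_pos"],s["time"])
b=snapshot("side");a=cv2.imread("pics/s7.png");cv2.imwrite("pics/s24.png",b)
print("nose vs start",shift(a,b,(266,278,296,312),14),"tail",shift(a,b,(352,300,372,330),14))
im=snapshot("wrist");c=get_calibration("wrist");cv2.imwrite("pics/w24.png",im)
hsv=cv2.cvtColor(im,cv2.COLOR_BGR2HSV);o=(hsv[...,0]<18)&(hsv[...,1]>120)&(hsv[...,2]>70);rc=cv2.minAreaRect(blob(o));print(rc,onz(c,[rc[0]],38))
# next vantage: camera over the funnel axis
Rm=R.from_euler("xyz",s["tcp_rot"],degrees=True);off=Rm.inv().apply(c["eye"]-s["tool_pos"]);ax=Rm.inv().apply(R.from_euler("xyz",c["orientation"],degrees=True).apply([0,0,-1]));print("cam off",off,"axis",ax)
E
```

```text
[ 458.49355564 -365.40579516  243.65665808] 31.25
nose vs start (-1, 0, 0.84) tail (0, 0, 0.96)
((313.9999694824219, 219.99996948242188), (79.99998474121094, 13.999998092651367), 90.0) [[ 457.07381916 -366.12171466   38.        ]]
cam off [  66.2247018     1.60993924 -128.88738352] axis [-0.26552456 -0.00130901  0.96410321]
```

The scoop matches its original level pose. Checking down the funnel with the wrist camera.

Call:
{"op": "step_arm", "data": {
  "rows": [
    [[-26, -29, -3], 0],
    [[-52, -58, -6], 0],
    [[-78, -87, -9], 0],
    [[-104, -116, -12], 0],
    [[-130, -145, -15], 0],
    [[-156, -175, -18], 0],
    [[-182, -204, -20], 0],
    [[-208, -233, -22], 0],
    [[-234, -262, -24], 0],
    [[-262, -293, -26], 0],
    [[-290, -324, -26], 0],
    [[-313, -350, -26], 0]
  ]
}}

```text
time: 32.55
tool_pos: [419.3, 104.7, 266.9]
tcp_rot: [179.9, 0.1, -37.2]
ft_force: [1.0, -0.0, -0.3]
finger_gap: 25.7
grip_force: 0.0
```

Call:
{"op": "step_arm", "data": {
  "rows": [
    [[0, 0, 0], 0],
    [[0, 0, 0], 0],
    [[0, 0, 0], 0]
  ]
}}

```text
time: 32.85
tool_pos: [420.3, 102.0, 267.5]
tcp_rot: [179.9, 0.1, -37.2]
ft_force: [0.8, 0.1, 0.2]
finger_gap: 25.7
grip_force: 0.0
```

```bash
python3 - <<'E'
from h import *
s=r.sense();print(s["tool_pos"],s["time"])
im=snapshot("wrist");c=get_calibration("wrist");cv2.imwrite("pics/w25.png",im)
F=[474.3,62]
for z in(143,97,65,14.5):
    p=proj(c,[[*F,z],[F[0]+10,F[1],z]]);print(z,p[0].round(1),"px/10mm",np.linalg.norm(p[1]-p[0]).round(1))
x,y=proj(c,[[*F,60]])[0].astype(int)
h=cv2.cvtColor(im,cv2.COLOR_BGR2HSV);R_=60;w=h[y-R_:y+R_,x-R_:x+R_]
o=((w[...,0]>4)&(w[...,0]<24)&(w[...,1]>80)&(w[...,2]>60)).astype(np.uint8)
n,l,st,ce=cv2.connectedComponentsWithStats(o);print([(st[i].tolist(),(ce[i]+[x-R_,y-R_]).round(0).tolist()) for i in range(1,n) if st[i,4]>5])
print(x,y)
for r0 in range(20,100,3): print("".join(".#"[v] for v in o[r0,20:100:2]))
e=cv2.Canny(im,50,130);v,u=np.nonzero(e);P=onz(c,np.c_[u,v],143);P=P[np.linalg.norm(P[:,:2]-F,axis=1)<75];print("rim",ransac_circle(P,62.5,1.5,5000))
E
```

```text
[420.32441291 101.99846362 267.49404401] 32.85
143 [310.3 150.2] px/10mm 14.5
97 [310.8 150.2] px/10mm 12.2
65 [311.1 150.2] px/10mm 11.1
14.5 [311.4 150.2] px/10mm 9.6
[([46, 41, 25, 15, 215], [309.0, 138.0]), ([55, 53, 26, 20, 282], [318.0, 152.0]), ([44, 60, 11, 14, 115], [300.0, 156.0])]
311 150
........................................
........................................
........................................
........................................
........................................
........................................
........................................
.....................#..................
.................#########..............
...............##########...............
..............#####.####................
.............#####..##..................
..................######................
..................#######..#............
............#####.#############.........
............######.###########..........
.............#####......##...#..........
..............###.........###...........
........................................
........................................
........................................
........................................
........................................
........................................
........................................
........................................
........................................
rim (array([472.38294102,  60.47528002]), np.float64(61.581394374672556), np.float64(0.35842880523731585))
```

```bash
python3 - <<'E'
from h import *
im=cv2.imread("pics/w25.png");c=get_calibration("wrist");ct=get_calibration("top")
big=cv2.resize(im[115:185,275:347],None,fx=6,fy=6,interpolation=cv2.INTER_CUBIC)
# dark seams split the touching beads: distance transform peaks
h=cv2.cvtColor(big,cv2.COLOR_BGR2HSV);o=((h[...,0]>4)&(h[...,0]<24)&(h[...,1]>70)&(h[...,2]>50)).astype(np.uint8)
g=cv2.cvtColor(big,cv2.COLOR_BGR2GRAY)
C=cv2.HoughCircles(cv2.GaussianBlur(g,(9,9),2),cv2.HOUGH_GRADIENT,1.5,60,param1=80,param2=22,minRadius=36,maxRadius=60)
print(big.shape)
for u,v,rr in (C[0] if C is not None else []):
    if o[int(min(v,o.shape[0]-1)),int(min(u,o.shape[1]-1))] or True:
        p=[275+u/6,115+v/6];P=onz(c,[p],14.5)[0];off=np.hypot(*(P[:2]-[474.3,62]))
        if off<24: print("px",np.round(p,1),"r px",round(rr/6,2),"floor xy",P[:2].round(1),"off",off.round(1),"in top",proj(ct,P)[0].round(1))
for r0 in range(0,o.shape[0],12): print("".join("%d"%min(9,x//28) for x in h[r0,::6,2]))
E
```

```text
(420, 432, 3)
px [312.9 150.4] r px 7.0 floor xy [473.2  60.8] off 1.6 in top [207.2 226.1]
px [301.4 139.1] r px 6.78 floor xy [489.8  63.6] off 15.6 in top [206.  217.9]
px [297.4 157.6] r px 8.45 floor xy [477.4  78.7] off 17.0 in top [198.4 224. ]
px [321.1 143.4] r px 9.85 floor xy [473.6  49.5] off 12.6 in top [212.8 225.9]
px [319.4 159.9] r px 9.58 floor xy [461.1  61.3] off 13.2 in top [206.9 232. ]
px [307.1 159.9] r px 9.58 floor xy [469.1  71.8] off 11.1 in top [201.7 228. ]
px [314.9 135.4] r px 6.48 floor xy [484.2  49.8] off 15.7 in top [212.8 220.7]
666666666666666666666666666666666666666666666666666666666666666666666666
666666666666666666666666666666666666666666666666666666666666666666666666
666666666666666666666666666666666666666666666666666666666666666666666667
666666666666666666666666666666666666666666666666666666666666666677777777
666666666666666666666666666666666666666666666666666666666666777777777777
666666666666666666666666666666666666666666666666666666677777777777777777
666666666666666666666666666666666777877888777666666666777777777777777777
66666666666666666
[... 1326 characters left out ...]
8888888888899999999986558888888888888888888
777777777777777777777788986445678888888899999998655788888888888888888888
777777777777777777777788888886555566778888876556789888888888888888888888
777777777777777777777888888888998765566666677888888888888888888888888888
777777777777777777777888888888888889998889988888888888888888888888888888
777777777777777777778888888888888888888888888888888888888888888888888888
777777777777777777778888888888888888888888888888888888888888888888888888
777777777778777777788888888888888888888888888888888888888888888888888888
777777777788777888888888888888888888888888888888888888888888888888888888
777777777788777888888888888888888888888888888888888888888888888888888888
```

The view down the spout shows five beads at floor size (about 7 px radius): one in the centre and four around it. Those visible from the top camera line up at floor height. The funnel is seated, the scoop level, and the arm clear, so I'm handing in.

```bash
python3 -c "
from bench import r
print(r.hand_in())"
```

```text
the job is handed in; nothing more can be done
None
```

I handed the job in after about 33 s of the 72 s allowed: the funnel is seated in the upright tall jar, all five beads appear to be on its floor, and the empty scoop is level on the bare table; the hand-in returned no verdict, and I did not re-measure the black jars.

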